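# Zig-zag stack of stock trays with a cover

## Task

Stack the stock trays zig-zag on the bottom tray fixed to the plywood board: first the tray of bearings, turned end-for-end so its small raised pocket overhangs the end away from the bottom tray's pocket, then the tray of little cartons, facing as the bottom tray does. Each tray must sit fully down on the main-bay rim below, next to the raised pocket, leaving all pockets open. Then put the cover fully down on the top tray's main bay; keep the trays level and leave the mug, tape roll and stapler alone.

Things in the scene. Friction and masses are not known exactly. Their poses are not given: they have to be found in the camera images.
- base_tray (a point): Bottom tray (brass pins inside), fixed on a 210x110x9 plywood board. Pale grey, 150 (x) x 60 (y) mm. Main bay x -38 to 75, rim 40 above its underside; pocket x -75 to -38, walls 50 high. Walls 5 thick. Point: tray's middle, 22 above its underside, 31 above table; x from pocket to bay, z up. The tray on it has its x reversed and its point at x +40, y 0, z +36 mm from this one (3 mm play in x, y).
- bearing_tray_mid (a point): Loose tray, 0.22-0.45 kg, two rows of flat round steel bearings that stay put below the rim; goes in the middle. Shaped as the bottom tray. All trays have a 4 mm high pad below (x -27 to 67, y -22 to 22) that drops into the bay under it. Point: middle of length and width, 22 above the pad's underside; x from pocket to bay. The top tray's point goes at x +40, y 0, z +36 from this, x reversed.
- carton_tray_mid (a point): Loose tray, 0.15-0.31 kg, three small cardboard cartons in a row that stay put below the rim; goes on top. Shaped as the other trays, 60 mm wide over its upright side walls, where it can be gripped at mid-length. Point: middle of length and width, 22 above the pad's underside; x from pocket to bay, z up. The cover's point goes at x +20, y 0, z +33 mm from this one, x axes parallel.
- cover_mid (a point): Loose pale grey cover, 0.1 kg: plate 110 (x) x 60 (y) x 4 mm, under it a pad 94 x 44 x 4 that drops into the top tray's bay (3 mm play each way), on it a centred grip bar 60 long (x), 14 wide (y), 30 high. Point: centre, 19 above the pad's underside; plate's top 11 below it, bar's top 19 above it. Same either way round.
- mug: Bystander: white mug, 76 mm across, 92 high. Origin centre of underside.
- tape: Bystander: roll of brown tape lying flat, 96 mm across, 48 high. Origin centre of underside.
- stapler: Bystander: black stapler, 135 mm long, 46 high, 36 wide. Origin centre of underside.

How it is judged:
On the way, in this order (a step that is already met when the one before it is completed fails the run):
1. the bearing tray sits fully down on the bottom tray, turned end-for-end and offset against its raised pocket (x of bearing_tray_mid in the frame of base_tray between 0.034 and 0.046 m and y of bearing_tray_mid in the frame of base_tray between -0.006 and 0.006 m and z of bearing_tray_mid in the frame of base_tray between 0.0335 and 0.0385 m and angle between the x axis of bearing_tray_mid and the x axis of base_tray, either way round below 0.12 rad and angle between the z axis of bearing_tray_mid and the z axis of base_tray, either way round below 0.05 rad), for 0.2 s.
2. the carton tray sits fully down on the bearing tray, offset the other way, against its raised pocket (x of carton_tray_mid in the frame of bearing_tray_mid between 0.034 and 0.046 m and y of carton_tray_mid in the frame of bearing_tray_mid between -0.006 and 0.006 m and z of carton_tray_mid in the frame of bearing_tray_mid between 0.0335 and 0.0385 m and angle between the x axis of carton_tray_mid and the x axis of bearing_tray_mid, either way round below 0.12 rad and angle between the z axis of carton_tray_mid and the z axis of bearing_tray_mid, either way round below 0.05 rad), for 0.2 s.
At the end, for the whole second after the job is handed in: Bearing tray on the bottom tray, carton tray on the bearing tray, each offset 40 mm to alternate ends, cover on the carton tray's main bay: all fully seated (6 mm along and across, 2.5 mm in height, 0.12 rad heading, 0.05 rad tilt) and at rest (all of step 1 and all of step 2 and x of cover_mid in the frame of carton_tray_mid between 0.014 and 0.026 m and y of cover_mid in the frame of carton_tray_mid between -0.006 and 0.006 m and z of cover_mid in the frame of carton_tray_mid between 0.0305 and 0.0355 m and angle between the x axis of cover_mid and the x axis of carton_tray_mid, either way round below 0.12 rad and angle between the z axis of cover_mid and the z axis of carton_tray_mid, either way round below 0.05 rad and linear speed of each of bearing_tray, carton_tray, cover below 0.02 m/s); the robot touches nothing.
It fails at once if the mug is shifted by more than 30 mm (distance of mug from where it was at the start of the episode above 0.03 m).
It fails at once if the tape is shifted by more than 30 mm (distance of tape from where it was at the start of the episode above 0.03 m).
It fails at once if the stapler is shifted by more than 30 mm (distance of stapler from where it was at the start of the episode above 0.03 m).
It fails at once if the bearing tray is tipped by more than 0.4 rad (angle between bearing_tray_mid's own z axis and vertical above 0.4 rad).
It fails at once if the carton tray is tipped by more than 0.4 rad (angle between carton_tray_mid's own z axis and vertical above 0.4 rad).
It also fails if it takes over 72 s, if anything falls off the work surface, if the arm or the gripper's body presses on something with over 40 N, if the wrist force passes 120 N, or if a joint passes its speed limit or range.

## Robot

A 7-joint arm with a two-finger parallel gripper is mounted at the origin on the work surface. World frame = base frame: x ahead of the robot, y to its left, z up, the work surface at z = 0. Lengths are in m, angles in rad, forces in N, time in s.
With the tool pointing down it reaches from about 0.425 to 0.925 m from the base axis. Payload 6.8 kg.
Tool frame: the origin (TCP) lies at the very end of the fingers, on their centre line; the grasp point (between the pads) lies 19 mm behind it (r.tcp_to_grasp is the distance from the TCP to the grasp point, in m); z points along the fingers, y is the line along which they close (so a half turn about z gives the same grasp; the last joint's range is limited). The gripper opens to 85 mm and grips with 20 to 120 N. Pads are 22 mm wide; open, the fingers measure 114 mm over their backs; the gripper's body (76 mm by 85 mm) begins 54 mm behind the grasp point. The pads swing forward as they close: fully open they stand 13 mm farther back than shut.
Start: joints at [-1.359, 0.477, 0.022, 1.555, -0.011, 1.109, -0.083], TCP at [0.212, 0.641, 0.231] pointing down, gripper open.
Joint ranges: [-2.96, 2.96], [-0.34, 2.1], [-1.41, 1.46], [0.24, 2.44], [-1.37, 4.51], [0.17, 1.92], [-2.96, 2.96]. Speed limits (rad/s): [2.39, 2.39, 3.14, 3.14, 3.14, 3.14, 3.14].

## Interface

Orientations are given as a rotation vector (axis times angle).
In Python, from bench import r gives the robot as it stands.
- The arm moves only by the tool step_arm, never from a script. Its argument "moves" is a list of rows, each a list of 7 numbers: the shift along the tool's x, y, z in mm, then the turn, a rotation vector about the tool's x, y, z in rad, then the finger opening in mm, from 0 to 85.4. A call has 1 to 8 rows; each row is the pose to reach, as a shift and turn from the pose commanded when the call began, along the tool's axes at that moment; what a row does not reach only later rows make up. A row lasts 1/10 s, in which the tool goes at most 50 mm and 8.59 degrees, less where a joint would pass 70% of its speed; a pose out of reach is approached as far as the arm can. A call with a gripper value outside its range is refused whole. The fingers move at their own pace and stop on an object; "grip_force" is the grip in N (left out, the last holds). Time passes only in rows, so rows that repeat a pose let the fingers close. It gives the time, the measured TCP pose, the force, the opening and the grip force at its end, in the units of the state.
- r.get_obs(): the state, without advancing time (a new reading comes with each control period).
- r.grab_frame(name): name is "side" or "top" or "wrist"; returns a dict with "image" (480x640x3 uint8, red, green, blue), "depth" (480x640 float32, m along the optical axis (not along the pixel's ray), 0 where there is no reading), "mtx" (3x3 intrinsics, pixels), "rvec" (rotation vector, rad) and "tvec" (3), from world to camera coordinates, as OpenCV has them. Camera axes: x right, y down, z forward; pixel columns grow to the right and rows downward; lengths in m; the calibration is good to about 2 mm. The wrist camera is an equidistant fisheye: a pixel r from the principal point sees the ray r / f radians off the axis. A picture is of the moment at which its call begins.
- r.hand_in(): hands the job in; it is judged then, once.
The state is a dict: "clock": time; "joints": joint angles; "qvel": joint speeds; "tau": joint torques, N m; "tcp_pos": TCP position; "orientation": TCP orientation; "contact_force": force on the tool from outside, world axes, zero at the start; "moment": the same for the moment, N m; "grip_width": finger opening in m; "gripper_force": force on a finger pad.
Only numpy, scipy, OpenCV 4.12 (cv2) and the standard library are available. Lean on these libraries where they do the work, as an engineer would, in place of code of your own. Each camera call takes 0.05 s, during which the arm holds its last target. There are 200 camera calls.

## Working session

There is one attempt and no reset: what is moved stays moved. The work goes in short steps, Python scripts to look and compute and a tool call to move; the robot and the scene stay as the last step left them, time stands still between calls to the robot, and variables do not carry over. Pictures are saved under pics/ and viewed, at most 10 in all, crops included, and the job is handed in when it is done.

Besides the shell and the picture viewer there is one more tool, called after "Emit:" by a JSON object that holds its "method" and its "body", one argument or row to a line. step_arm: Moves the arm, as the interface text tells. Its arguments: {"type":"object","properties":{"moves":{"type":"array","items":{"type":"array","items":{"type":"number"}}},"grip_force":{"type":"number"}},"required":["moves"]}

```bash
mkdir -p pics; ls; cat > h.py <<'E'
import numpy as np,cv2
from bench import r
from scipy.spatial.transform import Rotation as R
def grab(n,save=None):
    f=r.grab_frame(n)
    if save: cv2.imwrite('pics/'+save+'.png',cv2.cvtColor(f['image'],cv2.COLOR_RGB2BGR))
    return f
def cloud(f):
    K=f['mtx'];d=f['depth'];v,u=np.mgrid[0:480,0:640]
    c=np.stack([(u-K[0,2])/K[0,0]*d,(v-K[1,2])/K[1,1]*d,d],-1)
    M=R.from_rotvec(np.ravel(f['rvec'])).as_matrix()
    w=(c-np.ravel(f['tvec']))@M
    w[d==0]=np.nan
    return w
E
python3 - <<'E'
from h import *
a=grab('top','top0');b=grab('side','side0')
for f in(a,b): print(f['mtx'],f['rvec'],f['tvec'])
o=r.get_obs();print(o)
np.save('topc.npy',cloud(a));np.save('topi.npy',a['image'])
E
```

```text
pics
[[482.8220372    0.         317.74195207]
 [  0.         482.8220372  240.68891009]
 [  0.           0.           1.        ]] [ 2.17252703 -2.11902162  0.09130505] [-0.04103238  0.59259957  0.98076603]
[[552.8267205    0.         320.14067081]
 [  0.         552.8267205  248.32048555]
 [  0.           0.           1.        ]] [ 2.18302084 -0.54694761  0.24983139] [-0.52696327  0.18350871  0.86856623]
{'clock': 0.1, 'joints': array([-1.35907503,  0.47774122,  0.02235206,  1.55633845, -0.01148826,
        1.10929258, -0.08311075]), 'qvel': array([ 0.00052671, -0.00123907,  0.00052055, -0.00092463,  0.00160075,
       -0.00057487,  0.0018592 ]), 'tau': array([ 4.28233398e-03, -5.97763145e+01,  1.61338817e+00, -2.81953901e+01,
        1.27919280e-02,  5.05331976e-03,  5.94342350e-05]), 'tcp_pos': array([0.21207124, 0.6402663 , 0.23041314]), 'orientation': array([-5.00205408e-01, -3.10138451e+00,  2.58580388e-03]), 'contact_force': array([ 0.21754764, -0.80583512,  0.07667939]), 'moment': array([-0.0288579 ,  0.02237656,  0.02771353]), 'gripper_force': 0.0, 'grip_width': 0.08507963191592789}
```

View pics/top0.png

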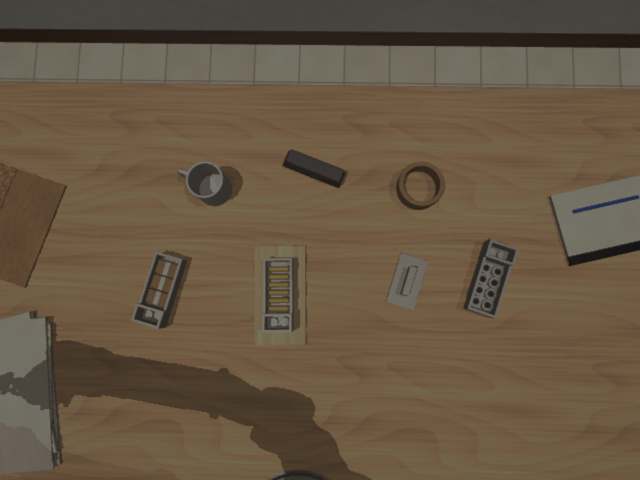

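View pics/side0.png

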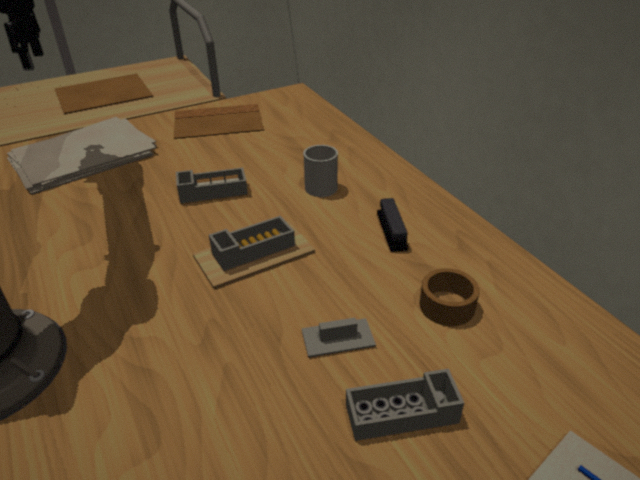

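The top view shows the base tray at (278,295) with its pocket towards the robot (down). The bearing tray is at (490,278), pocket up; the carton tray at (160,290), pocket down; the cover at (407,281). The bystanders are in the row above.

```bash
cat > meas.py <<'E'
from h import *
w=np.load('topc.npy');im=np.load('topi.npy')
def rect(name,u0,v0,u1,v1,lo,hi):
    p=w[v0:v1,u0:u1].reshape(-1,3);p=p[(p[:,2]>lo)&(p[:,2]<hi)]
    q=p[:,:2]
    (c,s,a)=cv2.minAreaRect((q*1000).astype(np.float32))
    print(name,len(q),np.round(c,1),np.round(s,1),round(a,1),'zmed',np.median(p[:,2]).round(4))
rect('bear',455,230,525,325,.03,.06)
rect('bear pocket',455,230,525,325,.0455,.06)
rect('cart',125,245,195,335,.03,.06)
rect('cart pocket',125,245,195,335,.0455,.06)
rect('base',255,250,305,340,.04,.07)
rect('base pocket',255,250,305,340,.0545,.07)
rect('cover',380,245,435,315,.004,.05)
rect('bar',380,245,435,315,.02,.05)
rect('board',245,240,315,350,.005,.013)
rect('table',330,330,450,400,-.05,.05)
E
python3 meas.py
```

```text
bear 879 [ 523.9 -385.4] [ 61.5 150.8] 72.6 zmed 0.0402
bear pocket 252 [ 577.6 -402.4] [61.1 38.3] 72.7 zmed 0.0496
cart 937 [483.2 306.3] [ 62.5 150.3] 75.6 zmed 0.0396
cart pocket 233 [428.7 320.6] [61.3 37.5] 75.1 zmed 0.0495
base 657 [479.8  53.7] [148.9  59.6] 2.0 zmed 0.0499
base pocket 232 [479.4  53.5] [147.9  59.5] 1.7 zmed 0.0583
cover 1475 [ 513.1 -218. ] [135.8 112.9] 1.5 zmed 0.0082
bar 234 [ 514.9 -216.3] [14.6 60.1] 74.1 zmed 0.0374
board 2756 [479.2  58.3] [208.4 131.8] 1.7 zmed 0.0088
table 8358 [ 339.4 -183.6] [142.9 252.1] 1.7 zmed -0.0003
```

```bash
cat > go.py <<'E'
# go.py x y z(mm) yawdeg of tool y axis (mod 180): shift/turn in tool axes from each previous pose
from h import *
import sys
o=r.get_obs();p=o['tcp_pos']*1000;M=R.from_rotvec(o['orientation']).as_matrix()
print('now',p.round(1),'yaw',np.degrees(np.arctan2(M[1,1],M[0,1])).round(1),'z',M[:,2].round(4),'j',o['joints'].round(2),'F',o['contact_force'].round(1),'w',o['grip_width'],'t',o['clock'])
a=[float(x) for x in sys.argv[1:]]
for i in range(0,len(a),4):
    t=np.array(a[i:i+3]);y=np.radians(a[i+3])
    T=np.array([[-np.sin(y)*1,np.cos(y),0],[np.cos(y),np.sin(y),0],[0,0,-1]]).T
    T=np.stack([[-np.sin(y),np.cos(y),0],[np.cos(y),np.sin(y),0],[0,0,-1]],1)
    if T[:,1]@M[:,1]<0: T[:,:2]*=-1
    print((M.T@(t-p)).round(1),R.from_matrix(M.T@T).as_rotvec().round(4))
E
python3 go.py 500 350 230 71.7 520 54 200 72.5 524 -385 150 72.5
```

```text
now [212.1 640.3 230.4] yaw 71.7 z [-4.0e-04 -1.6e-03 -1.0e+00] j [-1.36  0.48  0.02  1.56 -0.01  1.11 -0.08] F [ 0.2 -0.8  0.1] w 0.08507963191592789 t 0.1
[-364.6 -185.     0.8] [-0.0016  0.0001 -0.0004]
[-476.6 -459.7   31.2] [-0.0016  0.0001 -0.0144]
[-618.4 -875.1   81.9] [-0.0016  0.0001 -0.0144]
```

Emit:
{"method": "step_arm", "body": {
  "moves": [
    [-360,-185,0,0,0,0,85],
    [-360,-185,0,0,0,0,85],
    [-360,-185,0,0,0,0,85],
    [-360,-185,0,0,0,0,85],
    [-360,-185,0,0,0,0,85],
    [-360,-185,0,0,0,0,85],
    [-360,-185,0,0,0,0,85],
    [-360,-185,0,0,0,0,85]
  ]
}}

```text
clock: 0.9
tcp_pos: [0.4934, 0.3536, 0.2311]
orientation: [-0.5, -3.101, 0.0]
contact_force: [1.3, 0.9, -0.9]
grip_width: 0.0849
gripper_force: 0.0
```

```bash
python3 go.py 530 -20 180 72.5 524 -385 120 72.5
```

```text
now [493.4 353.6 231.1] yaw 71.7 z [-4.e-04 -2.e-04 -1.e+00] j [-0.83  0.37  0.14  1.73 -0.06  1.05  0.58] F [ 1.3  0.9 -0.9] w 0.08485443438291333 t 0.9
[-152.2 -343.2   51.1] [-0.0003 -0.0003 -0.0142]
[-261.2 -691.5  111.2] [-0.0003 -0.0003 -0.0142]
```

Emit:
{"method": "step_arm", "body": {
  "moves": [
    [-150,-345,50,0,0,-0.014,85],
    [-150,-345,50,0,0,-0.014,85],
    [-150,-345,50,0,0,-0.014,85],
    [-150,-345,50,0,0,-0.014,85],
    [-150,-345,50,0,0,-0.014,85],
    [-150,-345,50,0,0,-0.014,85],
    [-150,-345,50,0,0,-0.014,85],
    [-190,-385,70,0,0,-0.014,85]
  ]
}}

```text
clock: 1.7
tcp_pos: [0.539, -0.0379, 0.1719]
orientation: [0.479, 3.104, 0.001]
contact_force: [0.8, 0.9, -0.1]
grip_width: 0.085
gripper_force: 0.0
```

```bash
python3 go.py 524 -385 120 72.5
```

```text
now [539.  -37.9 171.9] yaw 72.4 z [ 5.e-04  4.e-04 -1.e+00] j [-0.28  0.33  0.29  1.95 -0.12  0.87  1.33] F [ 0.8  0.9 -0.1] w 0.08496130212197388 t 1.7
[ -90.4 -335.5   51.7] [ 0.0005  0.0003 -0.0009]
```

Emit:
{"method": "step_arm", "body": {
  "moves": [
    [-90,-335,50,0,0,0,85],
    [-90,-335,50,0,0,0,85],
    [-90,-335,50,0,0,0,85],
    [-90,-335,50,0,0,0,85],
    [-90,-335,50,0,0,0,85],
    [-90,-335,50,0,0,0,85],
    [-90,-335,50,0,0,0,85],
    [-90,-335,50,0,0,0,85]
  ]
}}

```text
clock: 2.5
tcp_pos: [0.5205, -0.3907, 0.1206]
orientation: [-0.494, -3.101, 0.008]
contact_force: [-0.9, -0.1, 1.0]
grip_width: 0.085
gripper_force: 0.0
```

```bash
python3 go.py 523.5 -385.4 50 72.5 523.5 -385.4 4 72.5; python3 - <<'E'
from h import *
grab('wrist','w0')
E
```

```text
now [ 520.5 -390.7  120.6] yaw 71.9 z [-0.0028 -0.0048 -1.    ] j [ 0.31  0.57  0.34  1.73 -0.23  0.88  1.99] F [-0.9 -0.1  1. ] w 0.08502560497531814 t 2.5
[-1.3  6.4 70.6] [-0.0054 -0.0012 -0.0105]
[ -1.4   6.6 116.6] [-0.0054 -0.0012 -0.0105]
```

View pics/w0.png

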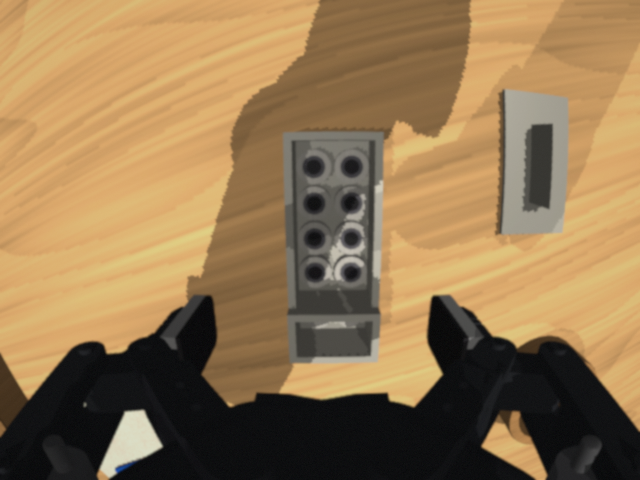

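The tray (x 285–383, rows 130–362) sits between the open fingers (inner edges at about 215 and 430), with its pocket towards the wrist. The alignment is good.

```bash
python3 go.py 523.5 -385.4 50 72.5 523.5 -385.4 4 72.5
```

```text
now [ 522.  -386.6  120.6] yaw 72.1 z [-0.0023 -0.0017 -1.    ] j [ 0.3   0.57  0.33  1.73 -0.23  0.88  1.99] F [-0.2  0.9 -0.5] w 0.08474219835876229 t 2.55
[-1.2  1.8 70.6] [-0.0023 -0.0016 -0.0073]
[ -1.3   1.9 116.6] [-0.0023 -0.0016 -0.0073]
```

Emit:
{"method": "step_arm", "body": {
  "moves": [
    [0,0,40,0,0,0,85],
    [0,0,70,0,0,0,85],
    [0,0,90,0,0,0,85],
    [0,0,105,0,0,0,85],
    [0,0,115,0,0,0,85],
    [0,0,117,0,0,0,85],
    [0,0,117,0,0,0,85]
  ]
}}

```text
clock: 3.25
tcp_pos: [0.5251, -0.382, 0.005]
orientation: [0.478, 3.104, -0.0]
contact_force: [0.1, -0.2, 0.1]
grip_width: 0.0854
gripper_force: 0.0
```

```bash
python3 go.py 523.5 -385.4 4 72.5
```

```text
now [ 525.1 -382.     5. ] yaw 72.5 z [ 5.e-04 -2.e-04 -1.e+00] j [ 0.34  0.72  0.27  1.78 -0.29  0.68  2.04] F [ 0.1 -0.2  0.1] w 0.08535385020042538 t 3.25
[ 0.5 -3.7  1. ] [-0.      0.0006 -0.0001]
```

Emit:
{"method": "step_arm", "body": {
  "moves": [
    [0.5,-3.5,1,0,0,0,85],
    [0.5,-3.5,1,0,0,0,55],
    [0.5,-3.5,1,0,0,0,55],
    [0.5,-3.5,1,0,0,0,55],
    [0.5,-3.5,1,0,0,0,55],
    [0.5,-3.5,1,0,0,0,55],
    [0.5,-3.5,1,0,0,0,55],
    [0.5,-3.5,1,0,0,0,55]
  ],
  "grip_force": 60
}}

```text
clock: 4.05
tcp_pos: [0.5237, -0.3855, 0.0046]
orientation: [0.479, 3.104, -0.0]
contact_force: [-0.8, -0.1, 6.8]
grip_width: 0.0594
gripper_force: 66.6
```

Emit:
{"method": "step_arm", "body": {
  "moves": [
    [0,0,-5,0,0,0,55],
    [0,0,-15,0,0,0,55],
    [0,0,-35,0,0,0,55],
    [0,0,-60,0,0,0,55],
    [0,0,-90,0,0,0,55],
    [0,0,-110,0,0,0,55],
    [0,0,-120,0,0,0,55],
    [0,0,-120,0,0,0,55]
  ]
}}

```text
clock: 4.85
tcp_pos: [0.5236, -0.3857, 0.125]
orientation: [0.478, 3.103, -0.001]
contact_force: [-0.6, 0.5, -5.2]
grip_width: 0.0596
gripper_force: 65.8
```

```bash
python3 go.py 522 -170 150 80 519.8 55 150 91.8;  python3 - <<'E'
from h import *
grab('wrist','w1')
E
```

```text
now [ 523.6 -385.7  125. ] yaw 72.5 z [ 0.002  -0.0011 -1.    ] j [ 0.3   0.56  0.33  1.73 -0.23  0.88  2.  ] F [-0.6  0.5 -5.2] w 0.059568275047839604 t 4.85
[ 66.4 205.2 -25.3] [-0.0006  0.0022 -0.1313]
[136.3 419.1 -25.5] [-0.0008  0.0021 -0.3373]
```

View pics/w1.png

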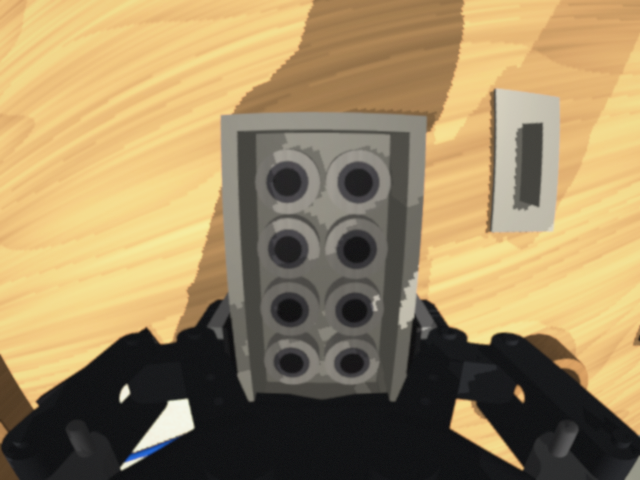

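The bearing tray is gripped level between the fingers (rim rows 115–400, centred at x≈323). Carrying it to the base.

Emit:
{"method": "step_arm", "body": {
  "moves": [
    [5,15,0,0,0,-0.01,55],
    [12,40,0,0,0,-0.03,55],
    [23,70,0,0,0,-0.05,55],
    [36,110,0,0,0,-0.08,55],
    [50,155,0,0,0,-0.12,55],
    [65,200,0,0,0,-0.16,55],
    [80,245,0,0,0,-0.2,55],
    [94,290,0,0,0,-0.23,55]
  ]
}}

```text
clock: 5.7
tcp_pos: [0.5189, -0.0774, 0.1224]
orientation: [-0.115, -3.137, -0.001]
contact_force: [0.8, -0.2, -4.7]
grip_width: 0.0597
gripper_force: 65.9
```

```bash
python3 go.py 519.8 55 120 91.8
```

```text
now [518.9 -77.4 122.4] yaw 85.8 z [-2.7e-03  5.0e-04 -1.0e+00] j [-0.17  0.38  0.24  2.02 -0.13  0.76  1.65] F [ 0.8 -0.2 -4.7] w 0.05971818809640935 t 5.7
[  8.8 132.1   2.4] [ 0.0005 -0.0027 -0.1045]
```

Emit:
{"method": "step_arm", "body": {
  "moves": [
    [2,35,0,0,0,-0.03,55],
    [4,70,0,0,0,-0.06,55],
    [6,100,0,0,0,-0.09,55],
    [8,122,0,0,0,-0.1,55],
    [9,131,0,0,0,-0.1045,55],
    [9,132,0,0,0,-0.1045,55],
    [9,132,0,0,0,-0.1045,55]
  ]
}}

```text
clock: 6.4
tcp_pos: [0.5213, 0.0508, 0.1231]
orientation: [0.044, -3.14, 0.001]
contact_force: [0.9, 0.1, -3.8]
grip_width: 0.0591
gripper_force: 66.0
```

```bash
python3 - <<'E'
from h import *
a=grab('top','top1');b=grab('side','side1')
np.save('topc.npy',cloud(a));np.save('sidec.npy',cloud(b))
E
python3 go.py 519.8 55 55 91.8
```

```text
now [521.6  50.1 123.3] yaw 91.5 z [-5.e-04 -9.e-04 -1.e+00] j [-0.37  0.37  0.19  2.02 -0.1   0.76  1.48] F [ 1.1 -0.2 -3.8] w 0.05897901800257996 t 6.5
[ 1.6  5.  68.3] [-0.0009 -0.0005 -0.0052]
```

View pics/side1.png

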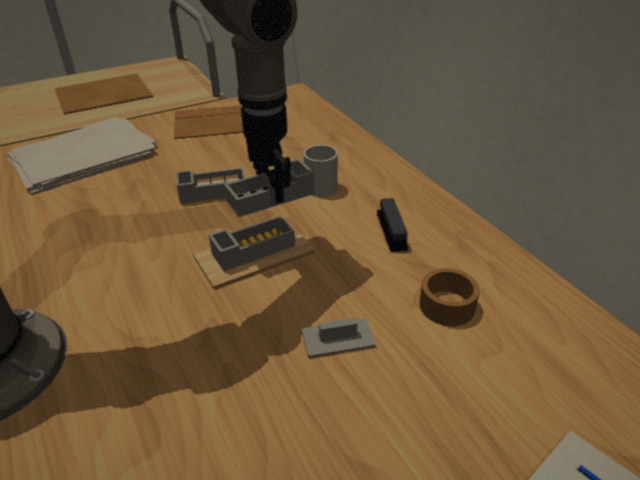

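The side view shows the tray held level above the base tray, at (225–315, 165–212). I'll compare the faces of the two trays.

```bash
cat > cmp.py <<'E'
from h import *
import sys
w=np.load('sidec.npy').reshape(-1,3)*1000
def face(n,z0,z1,x0,x1,y0=0,y1=100):
    p=w[(w[:,2]>z0)&(w[:,2]<z1)&(w[:,0]>x0)&(w[:,0]<x1)&(w[:,1]>y0)&(w[:,1]<y1)]
    if len(p)<10: print(n,len(p));return
    lo=[];
    s=p[(p[:,1]<np.percentile(p[:,1],70))]
    # -y side face: min y per x-bin
    xb=[];yb=[]
    for x in range(int(x0),int(x1),8):
        q=p[(p[:,0]>x)&(p[:,0]<x+8)]
        if len(q)>4: xb.append(x+4);yb.append(np.percentile(q[:,1],20))
    k=np.polyfit(xb,yb,1)
    print(n,len(p),'x range',np.percentile(p[:,0],[.5,99.5]).round(1),'face slope deg',np.degrees(np.arctan(k[0])).round(2),'y at 480',np.polyval(k,480).round(1),'y at 520',np.polyval(k,520).round(1))
if __name__=='__main__':
    a=[float(x) for x in sys.argv[1:]]
    for i in range(0,len(a),4): face('z%g-%g'%(a[i],a[i+1]),*a[i:i+4])
E
python3 cmp.py 15 45 395 570 125 155 430 620 125 155 430 500
```

```text
z15-45 1919 x range [403.1 553. ] face slope deg -3.6 y at 480 26.2 y at 520 23.7
z125-155 1829 x range [444.9 595.5] face slope deg -1.42 y at 480 19.4 y at 520 18.4
z125-155 870 x range [444.7 499.5] face slope deg -12.03 y at 480 18.5 y at 520 10.0
```

Emit:
{"method": "step_arm", "body": {
  "moves": [
    [2,5,10,0,0,-0.005,55],
    [2,5,30,0,0,-0.005,55],
    [2,5,50,0,0,-0.005,55],
    [2,5,60,0,0,-0.005,55],
    [2,5,65,0,0,-0.005,55],
    [2,5,65,0,0,-0.005,55]
  ]
}}

```text
clock: 7.1
tcp_pos: [0.5194, 0.0565, 0.058]
orientation: [0.052, -3.14, 0.0]
contact_force: [0.5, -0.3, -4.5]
grip_width: 0.0588
gripper_force: 65.8
```

```bash
python3 - <<'E'
from h import *
b=grab('side')
np.save('sidec.npy',cloud(b))
E
python3 go.py 519.8 55 49 91.8; python3 cmp.py 15 45 395 570 67 88 430 620
```

```text
now [519.9  56.6  58.7] yaw 91.9 z [ 1.e-04 -0.e+00 -1.e+00] j [-0.36  0.47  0.16  2.06 -0.13  0.62  1.5 ] F [ 0.1  0.  -5. ] w 0.05924278303735705 t 7.15
[ 0.2 -1.6  9.7] [-0.      0.0001  0.0018]
z15-45 1298 x range [402.9 553.4] face slope deg -3.39 y at 480 25.5 y at 520 23.1
z67-88 1323 x range [442.8 593.4] face slope deg 0.36 y at 480 23.4 y at 520 23.6
```

Emit:
{"method": "step_arm", "body": {
  "moves": [
    [0,-1,3,0,0,0,55],
    [0,-1,6,0,0,0,55],
    [0,-1,8,0,0,0,55],
    [0,-1,9,0,0,0,55],
    [0,-1,9.5,0,0,0,55],
    [0,-1,9.5,0,0,0,55]
  ]
}}

```text
clock: 7.75
tcp_pos: [0.5197, 0.0558, 0.0495]
orientation: [0.053, -3.141, -0.0]
contact_force: [-2.6, -1.1, 4.2]
grip_width: 0.0593
gripper_force: 66.7
```

Emit:
{"method": "step_arm", "body": {
  "moves": [
    [0,0,0,0,0,0,65],
    [0,0,0,0,0,0,75],
    [0,0,0,0,0,0,85],
    [0,0,0,0,0,0,85],
    [0,0,-10,0,0,0,85],
    [0,0,-40,0,0,0,85],
    [0,0,-80,0,0,0,85],
    [0,0,-120,0,0,0,85]
  ]
}}

```text
clock: 8.55
tcp_pos: [0.5194, 0.0556, 0.1708]
orientation: [0.053, -3.141, 0.0]
contact_force: [1.0, -0.0, 0.5]
grip_width: 0.0848
gripper_force: 0.0
```

```bash
python3 go.py 483.2 306.3 140 75.5
```

```text
now [519.4  55.6 170.8] yaw 91.9 z [-5.e-04 -3.e-04 -1.e+00] j [-0.4   0.3   0.2   1.99 -0.08  0.86  1.45] F [ 1.  -0.   0.5] w 0.08482934669942341 t 8.55
[ 27.7 251.8  30.8] [-0.0003 -0.0005  0.2865]
```

Emit:
{"method": "step_arm", "body": {
  "moves": [
    [5,45,0,0,0,0.05,85],
    [10,90,10,0,0,0.1,85],
    [16,135,20,0,0,0.16,85],
    [21,180,31,0,0,0.22,85],
    [25,220,31,0,0,0.27,85],
    [27,245,31,0,0,0.2865,85],
    [27.5,252,31,0,0,0.2865,85],
    [27.5,252,31,0,0,0.2865,85]
  ]
}}

```text
clock: 9.35
tcp_pos: [0.4836, 0.3075, 0.1385]
orientation: [0.392, 3.117, 0.0]
contact_force: [-0.6, -0.8, 0.3]
grip_width: 0.0851
gripper_force: 0.0
```

```bash
cat > look.py <<'E'
from h import *
a=grab('top','t%d'%(r.get_obs()['clock']*100))
np.save('topc.npy',cloud(a))
w=cloud(a)
def rect(name,u0,v0,u1,v1,lo,hi):
    p=w[v0:v1,u0:u1].reshape(-1,3);p=p[(p[:,2]>lo)&(p[:,2]<hi)]
    if len(p)<20: print(name,len(p));return
    c,s,an=cv2.minAreaRect((p[:,:2]*1000).astype(np.float32))
    print(name,len(p),np.round(c,1),np.round(s,1),round(an,1),'z',np.median(p[:,2]).round(4))
rect('mid rim',240,220,310,345,.075,.11)
rect('mid pocket',240,220,310,345,.0905,.11)
rect('top rim',240,220,310,345,.112,.14)
rect('top pocket',240,220,310,345,.126,.14)
rect('bar',380,245,435,315,.02,.05)
E
python3 look.py; python3 go.py 483.2 306.3 40 75.5 483.2 306.3 4.6 75.5
```

```text
mid rim 735 [520.1  55. ] [147.9  60.3] 1.5 z 0.0858
mid pocket 262 [575.8  56.4] [36.5 60.2] 1.3 z 0.0946
top rim 0
top pocket 0
bar 235 [ 514.8 -216.5] [14.9 59.8] 73.8 z 0.0372
now [484.1 305.8 138.4] yaw 75.5 z [ 3.e-04 -6.e-04 -1.e+00] j [-0.81  0.42  0.17  1.9  -0.09  0.83  0.73] F [ 0.5 -0.9 -0. ] w 0.08511028338446781 t 9.4
[ 1.   0.3 98.4] [-0.0005  0.0004  0.0001]
[  1.    0.4 133.8] [-0.0005  0.0004  0.0001]
```

The bearing tray is seated: centre (520.1, 55.0), rim at 85 mm, pocket at 95 mm. Next, the carton tray.

Emit:
{"method": "step_arm", "body": {
  "moves": [
    [1,0,40,0,0,0,85],
    [1,0,80,0,0,0,85],
    [1,0,110,0,0,0,85],
    [1,0,125,0,0,0,85],
    [1,0,132,0,0,0,85],
    [1,0,133.5,0,0,0,85],
    [1,0,133.5,0,0,0,85]
  ]
}}

```text
clock: 10.1
tcp_pos: [0.4838, 0.3071, 0.0057]
orientation: [0.397, 3.115, 0.002]
contact_force: [0.9, -0.6, -0.4]
grip_width: 0.0846
gripper_force: 0.0
```

```bash
python3 go.py 483.2 306.3 4.6 75.5
```

```text
now [483.8 307.1   5.7] yaw 75.5 z [ 0.0015  0.001  -1.    ] j [-0.77  0.62  0.13  1.96 -0.14  0.57  0.77] F [ 0.9 -0.6 -0.4] w 0.08461342902479406 t 10.1
[ 0.4 -0.9  1.1] [ 0.0013  0.0012 -0.0004]
```

Emit:
{"method": "step_arm", "body": {
  "moves": [
    [0.5,-1,1,0,0,0,85],
    [0.5,-1,1,0,0,0,55],
    [0.5,-1,1,0,0,0,55],
    [0.5,-1,1,0,0,0,55],
    [0.5,-1,1,0,0,0,55],
    [0.5,-1,1,0,0,0,55],
    [0.5,-1,1,0,0,0,55],
    [0.5,-1,1,0,0,0,55]
  ]
}}

```text
clock: 10.9
tcp_pos: [0.4826, 0.3069, 0.0047]
orientation: [0.395, 3.116, 0.002]
contact_force: [-0.6, -0.3, 6.8]
grip_width: 0.0593
gripper_force: 65.8
```

Emit:
{"method": "step_arm", "body": {
  "moves": [
    [0,0,-5,0,0,0,55],
    [0,0,-15,0,0,0,55],
    [0,0,-35,0,0,0,55],
    [0,0,-60,0,0,0,55],
    [0,0,-90,0,0,0,55],
    [0,0,-120,0,0,0,55],
    [0,0,-140,0,0,0,55],
    [0,0,-150,0,0,0,55]
  ]
}}

```text
clock: 11.7
tcp_pos: [0.4827, 0.3065, 0.1561]
orientation: [0.396, 3.114, 0.004]
contact_force: [1.6, -0.2, -2.6]
grip_width: 0.059
gripper_force: 65.1
```

```bash
python3 go.py 480.1 54.1 150 91.7
```

```text
now [482.7 306.5 156.1] yaw 75.5 z [ 0.0023  0.002  -1.    ] j [-0.82  0.39  0.18  1.89 -0.09  0.86  0.73] F [ 1.6 -0.2 -2.6] w 0.05904497519299903 t 11.7
[ -60.6 -245.     5.6] [ 0.0022  0.0021 -0.2827]
```

Emit:
{"method": "step_arm", "body": {
  "moves": [
    [-5,-20,0,0,0,-0.02,55],
    [-13,-55,0,0,0,-0.06,55],
    [-23,-95,0,0,0,-0.11,55],
    [-34,-135,0,0,0,-0.16,55],
    [-44,-175,0,0,0,-0.21,55],
    [-53,-212,0,0,0,-0.25,55],
    [-59,-236,0,0,0,-0.2827,55],
    [-60.5,-245,0,0,0,-0.2827,55]
  ]
}}

```text
clock: 12.5
tcp_pos: [0.4785, 0.0504, 0.1532]
orientation: [0.041, -3.14, 0.002]
contact_force: [1.1, 0.3, -2.0]
grip_width: 0.059
gripper_force: 65.1
```

Emit:
{"method": "step_arm", "body": {
  "moves": [
    [0,0,10,0,0,0,55],
    [0,0,30,0,0,0,55],
    [0,0,45,0,0,0,55],
    [0,0,50,0,0,0,55],
    [0,0,50,0,0,0,55]
  ]
}}

```text
clock: 13.0
tcp_pos: [0.4786, 0.0551, 0.1025]
orientation: [0.05, -3.139, 0.0]
contact_force: [-0.8, -0.1, -2.9]
grip_width: 0.0593
gripper_force: 65.2
```

```bash
python3 - <<'E'
from h import *
b=grab('side')
np.save('sidec.npy',cloud(b))
E
python3 go.py 480.1 54.1 85 91.7; python3 cmp.py 52 75 430 620 115 140 390 570
```

```text
now [479.2  54.9 103.2] yaw 91.8 z [-9.e-04  0.e+00 -1.e+00] j [-0.4   0.34  0.19  2.13 -0.1   0.68  1.46] F [-0.3  1.3 -2.3] w 0.05910299127795904 t 13.05
[-0.9 -0.8 18.2] [ 0.     -0.0009  0.0016]
z52-75 1261 x range [432.2 593.2] face slope deg 0.83 y at 480 23.9 y at 520 24.5
z115-140 1799 x range [402.9 553.9] face slope deg 1.33 y at 480 22.7 y at 520 23.6
```

Emit:
{"method": "step_arm", "body": {
  "moves": [
    [-0.5,-0.5,6,0,0,0,55],
    [-0.5,-0.5,12,0,0,0,55],
    [-0.5,-0.5,15,0,0,0,55],
    [-0.5,-0.5,17,0,0,0,55],
    [-0.5,-0.5,18,0,0,0,55],
    [-0.5,-0.5,18,0,0,0,55]
  ]
}}

```text
clock: 13.65
tcp_pos: [0.4799, 0.0533, 0.0857]
orientation: [-0.047, 3.141, 0.0]
contact_force: [-0.1, 0.1, -3.0]
grip_width: 0.0592
gripper_force: 65.2
```

Still just hanging; lower slightly more.

Emit:
{"method": "step_arm", "body": {
  "moves": [
    [0,0,0.5,0,0,0,55],
    [0,0,1,0,0,0,55],
    [0,0,1,0,0,0,55]
  ]
}}

```text
clock: 13.95
tcp_pos: [0.4799, 0.0533, 0.0856]
orientation: [-0.047, 3.141, 0.001]
contact_force: [-5.4, -0.8, 11.2]
grip_width: 0.0589
gripper_force: 67.0
```

Emit:
{"method": "step_arm", "body": {
  "moves": [
    [0,0,0,0,0,0,65],
    [0,0,0,0,0,0,75],
    [0,0,0,0,0,0,85],
    [0,0,0,0,0,0,85],
    [0,0,-10,0,0,0,85],
    [0,0,-30,0,0,0,85],
    [0,0,-55,0,0,0,85],
    [0,0,-80,0,0,0,85]
  ]
}}

```text
clock: 14.75
tcp_pos: [0.4797, 0.0532, 0.166]
orientation: [0.047, -3.141, 0.0]
contact_force: [1.3, 0.6, -0.2]
grip_width: 0.0853
gripper_force: 0.0
```

```bash
python3 go.py 514.8 -216.4 120 74
```

```text
now [479.7  53.2 166. ] yaw 91.7 z [-1.e-04 -1.e-04 -1.e+00] j [-0.42  0.24  0.21  2.08 -0.07  0.82  1.43] F [ 1.3  0.6 -0.2] w 0.08527853697043808 t 14.75
[ -27.  -270.5   46. ] [-2.00e-04 -1.00e-04  3.09e-01]
```

Emit:
{"method": "step_arm", "body": {
  "moves": [
    [-4,-45,0,0,0,0.05,70],
    [-9,-90,0,0,0,0.11,55],
    [-14,-135,0,0,0,0.17,40],
    [-19,-180,15,0,0,0.23,40],
    [-23,-225,30,0,0,0.28,40],
    [-26,-255,46,0,0,0.309,40],
    [-27,-270.5,46,0,0,0.309,40],
    [-27,-270.5,46,0,0,0.309,40]
  ]
}}

```text
clock: 15.55
tcp_pos: [0.5147, -0.2185, 0.1191]
orientation: [0.442, 3.11, -0.002]
contact_force: [-0.1, 0.3, 0.2]
grip_width: 0.0402
gripper_force: 0.0
```

```bash
python3 look.py; python3 go.py 514.8 -216.4 12 74; python3 - <<'E'
from h import *
grab('wrist','w2')
E
```

```text
mid rim 1856 [500.6  53.1] [187.6  60.9] 2.2 z 0.0999
mid pocket 1421 [500.6  53.1] [187.6  60.9] 2.2 z 0.106
top rim 807 [481.3  52.3] [149.7  60.4] 2.3 z 0.1219
top pocket 281 [459.7  51.5] [106.3  60.3] 2.2 z 0.1304
bar 96 [ 498.2 -211.2] [14.1 24.7] 74.6 z 0.0371
now [ 515.1 -216.3  119.2] yaw 74.0 z [ 5.e-04  2.e-04 -1.e+00] j [ 0.01  0.44  0.35  1.96 -0.21  0.78  1.77] F [ 0.4  1.1 -0.1] w 0.04029625530729642 t 15.6
[  0.4  -0.2 107.2] [ 0.0004  0.0004 -0.0005]
```

View pics/w2.png

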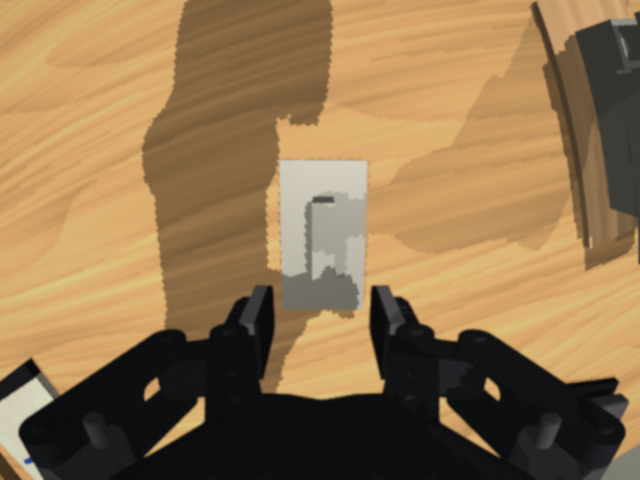

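The cover lies centred between the fingers (plate at x 280–367; bar near x 323). The carton tray is seated, with its rim at 121.9 mm and centre at (481.3, 52.3).

Emit:
{"method": "step_arm", "body": {
  "moves": [
    [0.5,0,40,0,0,0,40],
    [0.5,0,70,0,0,0,40],
    [0.5,0,92,0,0,0,40],
    [0.5,0,103,0,0,0,40],
    [0.5,0,106,0,0,0,40],
    [0.5,0,106,0,0,0,40],
    [0.5,0,106,0,0,0,8],
    [0.5,0,106,0,0,0,8]
  ],
  "grip_force": 40
}}

```text
clock: 16.45
tcp_pos: [0.5154, -0.2163, 0.0139]
orientation: [0.437, 3.109, -0.0]
contact_force: [2.1, -0.1, 0.1]
grip_width: 0.0135
gripper_force: 39.6
```

Emit:
{"method": "step_arm", "body": {
  "moves": [
    [0,0,0,0,0,0,8],
    [0,0,0,0,0,0,8],
    [0,0,0,0,0,0,8],
    [0,0,0,0,0,0,8],
    [0,0,0,0,0,0,8],
    [0,0,0,0,0,0,8]
  ]
}}

```text
clock: 17.05
tcp_pos: [0.5154, -0.2164, 0.0139]
orientation: [0.437, 3.109, 0.0]
contact_force: [0.3, 1.6, 5.7]
grip_width: 0.0135
gripper_force: 40.6
```

Emit:
{"method": "step_arm", "body": {
  "moves": [
    [0,0,-8,0,0,0,8],
    [0,0,-25,0,0,0,8],
    [0,0,-55,0,0,0,8],
    [0,0,-90,0,0,0,8],
    [0,0,-125,0,0,0,8],
    [0,0,-150,0,0,0,8],
    [0,0,-160,0,0,0,8],
    [0,0,-160,0,0,0,8]
  ]
}}

```text
clock: 17.85
tcp_pos: [0.5151, -0.2163, 0.1739]
orientation: [0.437, 3.108, 0.0]
contact_force: [-0.6, -0.9, -0.9]
grip_width: 0.0131
gripper_force: 39.5
```

```bash
python3 go.py 501.3 53.1 174 92
```

```text
now [ 515.1 -216.3  173.9] yaw 74.0 z [ 2.7e-03 -3.0e-04 -1.0e+00] j [-0.02  0.36  0.39  1.92 -0.18  0.89  1.74] F [-0.6 -0.9 -0.9] w 0.013147732336376885 t 17.85
[ 8.750e+01  2.552e+02 -2.000e-01] [ 0.      0.0027 -0.3141]
```

Emit:
{"method": "step_arm", "body": {
  "moves": [
    [7,20,0,0,0,-0.02,8],
    [20,58,0,0,0,-0.07,8],
    [34,100,0,0,0,-0.12,8],
    [49,142,0,0,0,-0.17,8],
    [63,184,0,0,0,-0.22,8],
    [76,222,0,0,0,-0.27,8],
    [85,247,0,0,0,-0.3141,8],
    [87.5,255,0,0,0,-0.3141,8]
  ]
}}

```text
clock: 18.65
tcp_pos: [0.4991, 0.0566, 0.1709]
orientation: [0.064, -3.138, -0.001]
contact_force: [-0.5, 0.2, -0.9]
grip_width: 0.0135
gripper_force: 39.5
```

Emit:
{"method": "step_arm", "body": {
  "moves": [
    [0,0,10,0,0,0,8],
    [0,0,22,0,0,0,8],
    [0,0,27,0,0,0,8],
    [0,0,28,0,0,0,8],
    [0,0,28,0,0,0,8]
  ]
}}

```text
clock: 19.15
tcp_pos: [0.5005, 0.0521, 0.1442]
orientation: [0.052, -3.14, 0.001]
contact_force: [0.2, -0.3, -0.8]
grip_width: 0.013
gripper_force: 39.5
```

```bash
python3 - <<'E'
from h import *
b=grab('side','side2')
np.save('sidec.npy',cloud(b))
E
python3 go.py 501.3 53.1 131 92; python3 cmp.py 88 119 390 570 140 160 430 570; python3 -c "
import cv2;i=cv2.imread('pics/side2.png')[100:300,150:400];cv2.imwrite('pics/s2c.png',cv2.resize(i,None,fx=3,fy=3))"
```

```text
now [500.8  52.4 144.5] yaw 91.9 z [-0.e+00 -2.e-04 -1.e+00] j [-0.41  0.31  0.22  2.06 -0.09  0.79  1.47] F [ 0.1  0.4 -0.8] w 0.013400640696147147 t 19.2
[-0.6  0.7 13.5] [-0.0002 -0.     -0.0013]
z88-119 1631 x range [404.3 565.9] face slope deg 0.42 y at 480 22.7 y at 520 23.0
z140-160 300 x range [461. 534.] face slope deg -0.5 y at 480 39.8 y at 520 39.4
```

View pics/s2c.png

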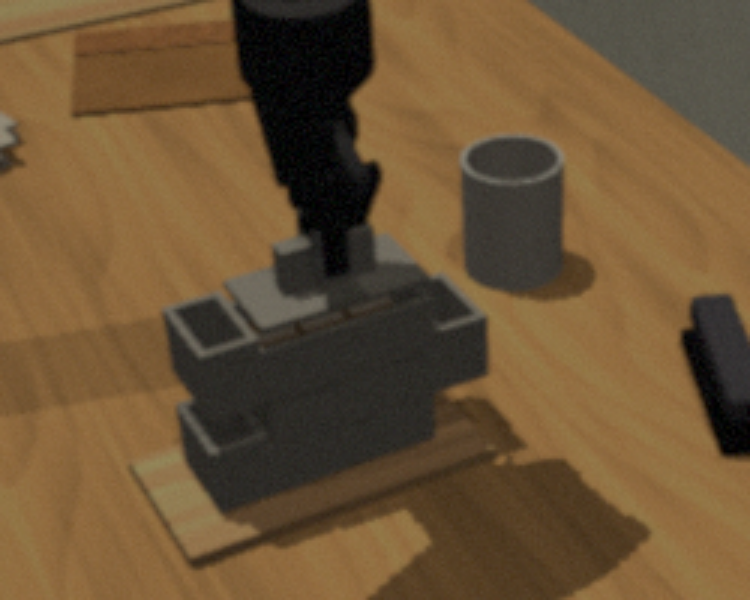

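The cover is level above the carton tray's bay, clear of its pocket. Lowering it.

Emit:
{"method": "step_arm", "body": {
  "moves": [
    [-1,0.5,4,0,0,0,8],
    [-1,0.5,8,0,0,0,8],
    [-1,0.5,11,0,0,0,8],
    [-1,0.5,13,0,0,0,8],
    [-1,0.5,14,0,0,0,8],
    [-1,0.5,14,0,0,0,8]
  ]
}}

```text
clock: 19.8
tcp_pos: [0.5014, 0.0537, 0.1308]
orientation: [0.055, -3.141, -0.0]
contact_force: [-2.4, -0.4, 4.5]
grip_width: 0.0131
gripper_force: 40.1
```

Seated (z 130.8, contact felt). Release and rise.

Emit:
{"method": "step_arm", "body": {
  "moves": [
    [0,0,0,0,0,0,20],
    [0,0,0,0,0,0,35],
    [0,0,0,0,0,0,40],
    [0,0,-5,0,0,0,40],
    [0,0,-25,0,0,0,40],
    [0,0,-60,0,0,0,40],
    [0,0,-100,0,0,0,40],
    [0,0,-130,0,0,0,40]
  ]
}}

```text
clock: 20.6
tcp_pos: [0.5021, 0.0536, 0.2632]
orientation: [-0.055, 3.139, 0.001]
contact_force: [0.6, 1.0, -0.1]
grip_width: 0.0399
gripper_force: 0.0
```

Emit:
{"method": "step_arm", "body": {
  "moves": [
    [0,40,0,0,0,0,40],
    [0,80,0,0,0,0,40],
    [0,120,0,0,0,0,40],
    [0,160,0,0,0,0,40],
    [0,200,0,0,0,0,40],
    [0,225,0,0,0,0,40],
    [0,225,0,0,0,0,40]
  ]
}}

```text
clock: 21.3
tcp_pos: [0.4924, 0.2833, 0.2606]
orientation: [0.065, -3.141, -0.003]
contact_force: [-0.9, -0.1, 0.6]
grip_width: 0.0404
gripper_force: 0.0
```

```bash
cat >> look.py <<'E'
rect('cov bar',240,220,310,345,.143,.17)
rect('plate',240,220,310,345,.1228,.1275)
E
python3 look.py; python3 - <<'E'
from h import *
b=grab('side','side3')
i=cv2.imread('pics/side3.png')[100:300,150:400];cv2.imwrite('pics/s3c.png',cv2.resize(i,None,fx=3,fy=3))
E
```

```text
mid rim 752 [500.6  52.2] [188.6  60.5] 3.0 z 0.0948
mid pocket 557 [500.6  52.2] [188.6  60.5] 3.0 z 0.0959
top rim 1867 [481.1  52.1] [148.9  60.5] 1.8 z 0.125
top pocket 626 [481.  52.] [148.5  60.5] 1.7 z 0.1277
bar 0
cov bar 278 [501.1  52.4] [58.9 14.2] 2.4 z 0.1546
plate 1325 [482.   52.1] [147.1  60.3] 1.7 z 0.1248
```

View pics/s3c.png

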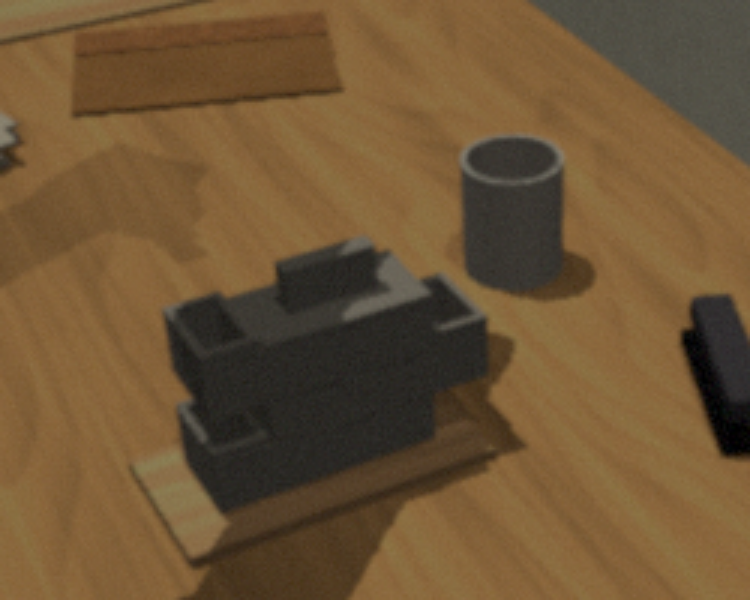

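The picture shows the zig-zag stack with all three pockets open and the cover fully down. The bar is at (501.1, 52.4), 20.0 mm along the carton tray, and its top at 154.6 mm matches the expected 155. Handing in.

```bash
python3 -c "
from bench import r
print(r.hand_in())"
```

```text
the job is handed in; nothing more can be done
None
```

The bearing tray, carton tray and cover are stacked zig-zag on the bottom tray; the last camera check showed them seated with all pockets open, and I handed the job in at about 21 s of robot time (the hand-in returned no verdict).

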